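Close and lock the battery bay of the field charging case

TASK

Put the loose metal cover on the open battery bay of the charging case so that it lies flat on the deck, then press its red sprung wing stud in and turn it clockwise a quarter turn until it locks and stays down by itself when you let go. Feel for the slot below instead of forcing it: do not lean on the cover hard, and leave the other things on the table where they are.

Things in the scene. Friction and masses are not known exactly. Their poses are not given: they have to be found in the camera images.
- case: open field charging case, fixed: lower half of an aluminium flight case, 260 mm (x) x 360 mm (y), with a black deck 85 mm above the table; origin under its centre on the table, z up. Two grey charger modules (4 mm proud, blue displays) fill the deck's -y half; the open battery bay with its dark steel frame is in the +y half.
- bay (a point): centre of the battery bay's rectangular opening, level with the deck's surface. The opening is 110 mm along this frame's x and 80 mm along its y, its upper edge bevelled 3 mm; z is up.
- slot (a point): centre of the receptacle, a steel plate 3 mm thick across the bay, at its upper face 12.5 mm under the deck; axes as the case. Its slot for the stud's pin is 29 x 7.2 mm. The slot lies roughly along this frame's x, but turned by up to 0.9 rad either way: that angle is NOT reported here and must be found by feel (or by eye while the bay is open).
- cover_mid (a point): middle of the upper face of the loose cover: aluminium plate 126 mm (x) x 96 mm (y) x 3 mm, z up, about 0.24 kg in all. Its skirt, 107 x 77 mm outside, 12 mm deep, plugs into the bay opening, 1.5 mm clearance all round; half a turn makes no difference. Starts on its skirt on the table (this point 15 mm up). Seated, the plate rests on the deck: this point 3 mm straight above bay.
- wing (a point): grip point of the red wing knob on the captive stud in the middle of the cover, on the stud's axis. Wing 40 mm long (x), 9 mm thick (y), 26 mm tall; z up. With the stud out this point is 36 mm above the plate's upper face, 8 mm below the wing's top; the wing's underside is 15.5 mm above the plate. The cover can be carried by it; the stud then stays out and turns only with slight friction.
- pin (a point): middle of the stud's cross pin, 24 mm long and 4 mm thick, parallel to the wing (x), 47.5 mm below wing; z up. With the stud out it hangs 8.5 mm under the plate, inside the skirt.
- plunge (a joint): how far the stud is pushed in, m: 0 out, 0.0135 hard stop; spring 4 N when out, plus 0.5 N per mm. Cover seated: off the slot, the pin meets the receptacle at 0.002; within about 0.15 rad of the slot it goes through, and turns freely underneath at 0.0115 to 0.0135. Locked and let go it stays at about 0.0085; turned too little it stays at about 0.0105 or springs out.
- stud (a joint): turn of wing and pin in the cover, rad, growing clockwise seen from above; 0 when the wing lies along the cover's x. Once through the slot it turns clockwise only: 1.57 rad from the slot to the middle of the locking notch, against a firm stop about 0.1 rad further.
- pack_a_mid (a point): bystander: centre of a loose black battery pack with a blue band, 138 x 46 x 25 mm
- pack_b_mid (a point): bystander: centre of a loose black battery pack with an orange band, 138 x 46 x 25 mm
- driver_grip (a point): bystander: handle of a loose screwdriver
- tub_mid (a point): bystander: centre of a round tub with a red label, 110 mm across, 75 mm tall
- meter_mid (a point): bystander: centre of a yellow multimeter, 150 x 75 x 36 mm
- dish_mid (a point): bystander: centre of a steel parts dish, 100 x 140 x 25 mm

How it is judged:
By the outcome, as a careful person would: the job done as asked, in the order asked, and still so for the second after the job is handed in, with the robot touching nothing.
It also fails if it takes over 72 s, if anything falls off the work surface, if the arm or the gripper's body presses on something with over 40 N, if the wrist force passes 120 N, or if a joint passes its speed limit or range.

ROBOT

A 6-joint arm with a two-finger parallel gripper is mounted at the origin on the work surface. World frame = base frame: x ahead of the robot, y to its left, z up, the work surface at z = 0. Lengths are in m, angles in rad, forces in N, time in s.
With the tool pointing down it reaches from about 0.375 to 0.925 m from the base axis. Payload 5.7 kg.
Tool frame: the origin (TCP) lies between the finger pads; the fingertips stand 8 mm ahead of it and the grasp point (between the pads) lies 11 mm behind it; y points along the fingers, x is the direction in which the jaws open and shut, and the axes are right-handed (so a half turn about y gives the same grasp; the last joint's range is limited). The gripper opens to 88 mm and grips with 3 to 60 N. Pads are 20 mm wide; open, the fingers measure 115 mm over their backs; the gripper's body (75 mm by 178 mm) begins 61 mm behind the grasp point.
Start: joints at [1.046, 0.359, 1.51, -0, 1.272, -0.115], TCP at [0.239, 0.55, 0.231] pointing down, gripper open.
Joint ranges: [-2.97, 2.97], [-1.01, 2.36], [0.21, 2.38], [-0.96, 4.11], [0.2, 2.71], [-2.98, 2.98]. Speed limits (rad/s): [2.39, 2.39, 3.14, 3.14, 3.14, 3.14].

INTERFACE

Orientations are given as a unit quaternion [w, x, y, z].
In Python, from plant import observe, cams, job_done, finder gives the robot as it stands.
- The arm moves only by the tool play_rows, never from a script. Its argument "steps" is a list of rows, each an object with "hand": the closure, from 0 (fully open) to 1 (shut); "offset": the shift along the world's x, y, z in mm, a list of three; "turn": the turn about the world's z in degrees. A call has 1 to 8 rows; each row shifts and turns the commanded pose from where the row before left it; what a row does not reach is not made up. A row lasts 1/8 s, in which the tool goes at most 62.5 mm and 10.7 degrees, less where a joint would pass 70% of its speed; a pose out of reach is approached as far as the arm can. A call is refused whole if a number of a shift passes 62.5 or a number of a turn 10.7, either way. A call with a gripper value outside its range is refused whole. The fingers move at their own pace and stop on an object; "force" is the grip in N (left out, the last holds). Time passes only in rows, so rows that do not move let the fingers close. It gives the time, the measured TCP pose, the force and the opening at its end, in the units of the state.
- observe(): the state, without advancing time (a new reading comes with each control period).
- cams.snapshot(name): name is "scene" or "top" or "wrist"; returns a dict with "pixels" (384x512x3 uint8, red, green, blue), "range_z" (384x512 float32, m along the optical axis (not along the pixel's ray), 0 where there is no reading), "fx", "fy", "cx", "cy" (pixels), "camera_from_world" (4x4, takes a point from world to camera coordinates). Camera axes: x right, y down, z forward; pixel columns grow to the right and rows downward; lengths in m; the calibration is good to about 2 mm. A picture is of the moment at which its call begins.
- job_done(): hands the job in, once; it reports no verdict.
Trained networks look in a picture, given as the dict that the camera call returned (one of the last four; its "shot" number tells which), for a name from the list of things; names that differ only in an ending like _2 or _b are one class to them, and where a whole thing is asked for, a point or a joint stands for the part that bears it (a point fixed in the world has none). Each returns a list of dicts, best first, with "p" (0 to 1); they miss things now and then, are a little off and sometimes report something else, mostly with a low value. They report only what shows in the picture. A call takes as long as a camera call.
- finder.recognise(picture, name): "location" ([x, y, z] in m, in the coordinates of the camera as it stood for that picture, good to about 4 mm: the middle of the surface that is visible of it).
The state is a dict: "time": time; "joint_pos": joint angles; "joint_velocities": joint speeds; "tau": joint torques, N m; "eef_pos": TCP position; "orientation": TCP orientation; "ft_force": force on the tool from outside, world axes, zero at the start; "wrist_torque": the same for the moment, N m; "finger_gap": opening from 0.0 (shut) to 1.0 (fully open).
Only numpy, scipy, OpenCV 4.12 (cv2) and the standard library are available. Lean on these libraries where they do the work, as an engineer would, in place of code of your own. Each camera call takes 0.05 s, during which the arm holds its last target. There are 200 camera calls.

## Working session

There is one attempt and no reset: what is moved stays moved. The work goes in short steps, Python scripts to look and compute and a tool call to move; the robot and the scene stay as the last step left them, time stands still between calls to the robot, and variables do not carry over. Pictures are saved under pics/ and viewed, about 8 in all and at most 12, crops included, and the job is handed in when it is done.

Besides the shell and the picture viewer there is one more tool, called after "Emit:" as name(argument=value, ...) on one line, values as JSON. play_rows: Moves the arm, as the interface text tells. Its arguments: {"type":"object","properties":{"steps":{"type":"array"},"force":{"type":"number"}},"required":["steps"]}

```bash
mkdir -p pics
cat > h.py <<'E'
import numpy as np, cv2
from plant import observe, cams, job_done, finder
def snap(n, f=None):
    s=cams.snapshot(n)
    if f: cv2.imwrite('pics/'+f, s['pixels'][:,:,::-1])
    return s
def w(s,p):
    return (np.linalg.inv(s['camera_from_world'])@np.r_[p,1])[:3]
def px(s,u,v,d=None):
    d=s['range_z'][int(v),int(u)] if d is None else d
    return w(s,[(u-s['cx'])/s['fx']*d,(v-s['cy'])/s['fy']*d,d])
def proj(s,P):
    c=(s['camera_from_world']@np.r_[P,1])[:3]; return c[0]/c[2]*s['fx']+s['cx'],c[1]/c[2]*s['fy']+s['cy']
def onz(s,u,v,z):
    a=np.linalg.inv(s['camera_from_world']); o=a[:3,3]; d=a[:3,:3]@np.array([(u-s['cx'])/s['fx'],(v-s['cy'])/s['fy'],1]); return o+d*(z-o[2])/d[2]
E
python3 - <<'E'
from h import *
o=observe(); print(o['time'],o['eef_pos'],o['orientation'],o['finger_gap'],o['ft_force'])
a=snap('top','top0.png'); b=snap('scene','scene0.png')
cv2.imwrite('pics/both0.png',cv2.resize(np.hstack([a['pixels'],b['pixels']])[:,:,::-1],(800,300)))
for s,nm in((a,'top'),(b,'scene')):
  print(nm,np.linalg.inv(s['camera_from_world'])[:3,3].round(3))
  for n in ['case','bay','slot','cover_mid','wing','pack_a_mid','tub_mid','meter_mid','dish_mid','driver_grip']:
    try:
      for r in finder.recognise(s,n)[:2]: print(n,round(r['p'],2),w(s,r['location']).round(3),np.round(proj(s,w(s,r['location']))))
    except Exception as e: print(n,e)
E
```

```text
0.0 [0.23874868 0.54974281 0.2298158 ] [-0.59097539  0.59156628  0.38725245 -0.38837219] 1.0023166650848758 [-0.34002877 -0.89629824  0.53561774]
top [ 0.379 -0.022  1.169]
case 0.98 [ 0.589 -0.181  0.082] [309. 156.]
case 0.59 [0.54  0.262 0.06 ] [164. 172.]
bay 0.74 [ 0.588 -0.176  0.085] [307. 156.]
slot 0.57 [ 0.589 -0.175  0.08 ] [307. 156.]
cover_mid 0.65 [0.537 0.265 0.018] [167. 175.]
pack_a_mid 0.7 [0.725 0.208 0.025] [186. 117.]
tub_mid 0.89 [0.33  0.187 0.076] [185. 241.]
tub_mid 0.56 [ 0.604 -0.532  0.037] [417. 156.]
meter_mid 0.9 [ 0.606 -0.532  0.037] [417. 155.]
dish_mid 0.72 [ 0.248 -0.318  0.006] [349. 268.]
driver_grip 0.61 [0.349 0.45  0.021] [105. 233.]
scene [1.037 1.003 1.079]
case 0.98 [ 0.603 -0.127  0.083] [220. 174.]
case 0.34 [0.54  0.268 0.046] [292. 255.]
bay 0.55 [ 0.601 -0.126  0.088] [221. 173.]
slot 0.86 [ 0.604 -0.129  0.081] [220. 174.]
cover_mid 0.76 [0.542 0.272 0.012] [291. 264.]
wing 0.57 [0.546 0.272 0.051] [291. 256.]
pack_a_mid 0.93 [0.73  0.222 0.022] [227. 271.]
tub_mid 0.86 [0.343 0.221 0.063] [340. 220.]
meter_mid 0.9 [ 0.608 -0.517  0.034] [182. 129.]
dish_mid 0.66 [ 0.246 -0.316  0.008] [283. 138.]
driver_grip 0.67 [0.348 0.459 0.018] [383. 286.]
driver_grip 0.57 [ 0.603 -0.131  0.08 ] [220. 174.]
```

View pics/top0.png

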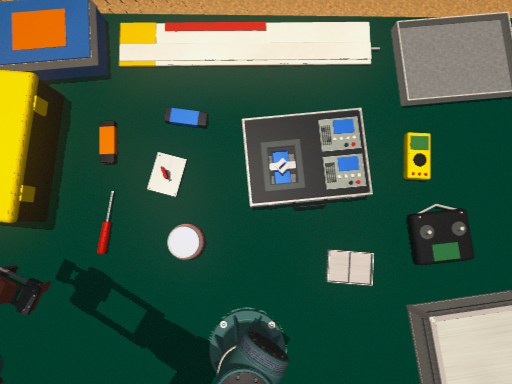

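The top view shows the cover at about (167,174) with its red wing turned about 40°, the bay with its slotted bar at (282,165), and the arm's gripper at lower left. I'll go over the cover for a wrist look.

Emit:
play_rows(steps=[{"hand": 0, "offset": [38, -35, 5], "turn": 8}, {"hand": 0, "offset": [38, -35, 5], "turn": 8}, {"hand": 0, "offset": [38, -35, 5], "turn": 8}, {"hand": 0, "offset": [38, -35, 5], "turn": 8}, {"hand": 0, "offset": [38, -35, 0], "turn": 8}, {"hand": 0, "offset": [38, -35, 0], "turn": 8}, {"hand": 0, "offset": [38, -35, 0], "turn": 8}, {"hand": 0, "offset": [34, -38, 0], "turn": 6}], force=20)

```text
time: 2.1
eef_pos: [0.5404, 0.2661, 0.2507]
orientation: [-0.306, 0.306, 0.638, -0.637]
ft_force: [0.5, 0.4, -0.4]
finger_gap: 0.999
```

Run:
```python
from h import *
o=observe(); print(o['time'],o['eef_pos'],o['orientation'],o['joint_pos'])
s=snap('wrist','w1.png'); c=np.linalg.inv(s['camera_from_world']); print(c.round(3))
for n in ['cover_mid','wing']:
  for r in finder.recognise(s,n)[:2]: print(n,round(r['p'],2),w(s,r['location']).round(3),np.round(proj(s,w(s,r['location']))))
```

```text
2.1 [0.54041682 0.26607128 0.25071145] [-0.30574899  0.30603365  0.63766404 -0.63737393] [ 3.42869580e-01  3.45029950e-01  1.47970402e+00  2.76231203e-06
  1.31628389e+00 -1.90398417e+00]
[[-0.626  0.757  0.19   0.489]
 [ 0.78   0.607  0.152  0.225]
 [ 0.     0.243 -0.97   0.404]
 [ 0.     0.     0.     1.   ]]
cover_mid 0.7 [0.535 0.268 0.011] [258. 162.]
wing 0.6 [0.543 0.263 0.054] [250. 171.]
```

View pics/w1.png

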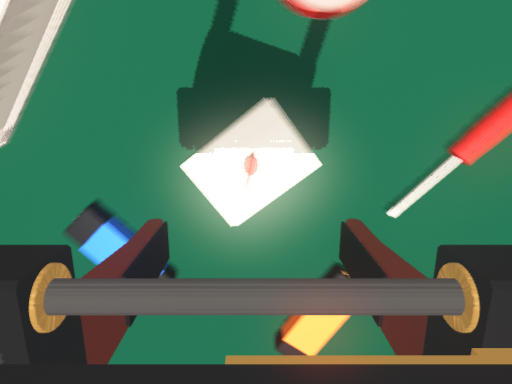

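The wrist view shows the cover as a bright rectangle with corners near (181,165), (269,98), (322,163) and (236,226), and the red wing near (250,165). I'll measure both from depth.

```bash
cat >> h.py <<'E'
def cloud(s):
    v,u=np.mgrid[0:384,0:512]; d=s['range_z'].astype(float); ok=d>0
    P=np.stack([(u-s['cx'])/s['fx']*d,(v-s['cy'])/s['fy']*d,d,np.ones_like(d)],-1)
    P=(P@np.linalg.inv(s['camera_from_world']).T)[...,:3]; P[~ok]=np.nan; return P
def rect(q):
    c,(a,b),t=cv2.minAreaRect((q[:,:2]*1000).astype(np.float32))
    if a<b: a,b,t=b,a,t+90
    return np.round(c,1),round(a,1),round(b,1),round((t+90)%180-90,1)
E
python3 - <<'E'
from h import *
s=snap('wrist'); P=cloud(s).reshape(-1,3); m=np.hypot(P[:,0]-.54,P[:,1]-.266)<.09
for lo,hi in((.008,.025),(.030,.09),(.045,.09)):
  q=P[m&(P[:,2]>lo)&(P[:,2]<hi)]; print(lo,len(q),rect(q),np.percentile(q[:,2],[5,50,95]).round(4))
hsv=cv2.cvtColor(s['pixels'],cv2.COLOR_RGB2HSV)
# scene view of wing
b=snap('scene'); Q=cloud(b).reshape(-1,3); m=np.hypot(Q[:,0]-.54,Q[:,1]-.266)<.09
for lo,hi in((.008,.025),(.030,.09),(.045,.09)):
  q=Q[m&(Q[:,2]>lo)&(Q[:,2]<hi)]; 
  if len(q)>5: print('sc',lo,len(q),rect(q),np.percentile(q[:,2],[5,50,95]).round(4))
cv2.imwrite('pics/w1c.png',cv2.resize(s['pixels'][90:235,170:335,::-1],None,fx=3,fy=3))
E
```

```text
0.008 8452 (array([539.9, 266. ]), 126.5, 96.1, -14.2) [0.0132 0.0145 0.0158]
0.03 349 (array([539.5, 265.2]), 39.3, 9.9, 24.7) [0.0398 0.0553 0.0567]
0.045 322 (array([539.3, 265.7]), 39.3, 8.9, 25.0) [0.0525 0.0554 0.0567]
sc 0.008 983 (array([539.6, 268. ]), 127.0, 102.1, -13.7) [0.0107 0.0142 0.018 ]
sc 0.03 73 (array([540. , 268.7]), 43.2, 10.2, 24.6) [0.0333 0.051  0.058 ]
sc 0.045 48 (array([540. , 268.7]), 43.2, 9.3, 23.1) [0.0468 0.0538 0.0582]
```

View pics/w1c.png

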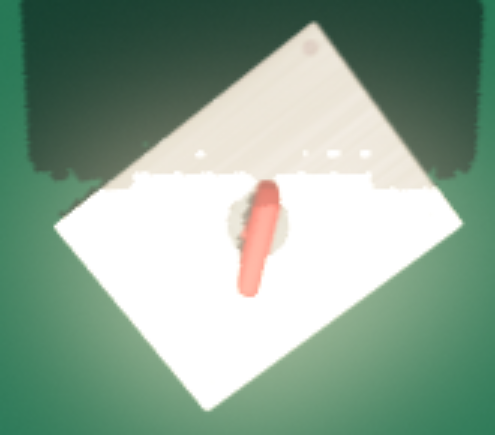

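The cover is at (540,266) mm, −14.2°, and the wing at 25°. Before grasping I'll look into the open bay for the slot's angle.

Emit:
play_rows(steps=[{"hand": 0, "offset": [3, -50, 10], "turn": 0}, {"hand": 0, "offset": [3, -50, 10], "turn": 0}, {"hand": 0, "offset": [3, -50, 10], "turn": 0}, {"hand": 0, "offset": [3, -50, 10], "turn": 0}, {"hand": 0, "offset": [3, -50, 10], "turn": 0}, {"hand": 0, "offset": [3, -50, 10], "turn": 0}, {"hand": 0, "offset": [4, -50, 0], "turn": 0}, {"hand": 0, "offset": [0, 0, 0], "turn": 0}])

```text
time: 3.35
eef_pos: [0.5611, -0.084, 0.3107]
orientation: [0.308, -0.308, -0.636, 0.637]
ft_force: [-0.7, 0.1, -0.3]
finger_gap: 1.001
```

Run:
```python
from h import *
s=snap('wrist','w2.png'); np.savez('w2.npz',**{k:np.array(v) for k,v in s.items()})
print(observe()['eef_pos'])
P=cloud(s)
for n in ['bay','slot','case']:
  for r in finder.recognise(s,n)[:2]: print(n,round(r['p'],2),w(s,r['location']).round(3),np.round(proj(s,w(s,r['location']))))
z=P[...,2]; h=np.histogram(z[np.isfinite(z)],bins=np.arange(0,.12,.004)); print(dict(zip(h[1].round(3),h[0])))
a=s['pixels'][:,:,::-1]; zz=cv2.applyColorMap(np.uint8(np.clip((np.nan_to_num(z)-.04)/.06,0,1)*255),cv2.COLORMAP_JET)
cv2.imwrite('pics/w2b.png',cv2.resize(np.vstack([a[:290],zz[:290]]),(512,580)))
```

```text
[ 0.56076635 -0.08226226  0.31055576]
bay 0.62 [ 0.587 -0.18   0.085] [171. 131.]
slot 0.75 [ 0.582 -0.177  0.082] [177. 130.]
case 0.8 [ 0.582 -0.181  0.084] [174. 128.]
{np.float64(0.0): np.int64(19092), np.float64(0.004): np.int64(2868), np.float64(0.008): np.int64(388), np.float64(0.012): np.int64(623), np.float64(0.016): np.int64(431), np.float64(0.02): np.int64(363), np.float64(0.024): np.int64(905), np.float64(0.028): np.int64(138), np.float64(0.032): np.int64(178), np.float64(0.036): np.int64(1978), np.float64(0.04): np.int64(695), np.float64(0.044): np.int64(317), np.float64(0.048): np.int64(801), np.float64(0.052): np.int64(36), np.float64(0.056): np.int64(0), np.float64(0.06): np.int64(6), np.float64(0.064): np.int64(66), np.float64(0.068): np.int64(1039), np.float64(0.072): np.int64(360), np.float64(0.076): np.int64(138), np.float64(0.08): np.int64(12865), np.float64(0.084): np.int64(37948), np.float64(0.088): np.int64(14963), np.float64(0.092): np.int64(42), np.float64(0.096): np.int64(0), np.float64(0.1): np.int64(0), np.float64(0.104): np.int64(0), np.float64(0.108): np.int64(0), np.float64(0.112): np.int64(0)}
```

View pics/w2b.png

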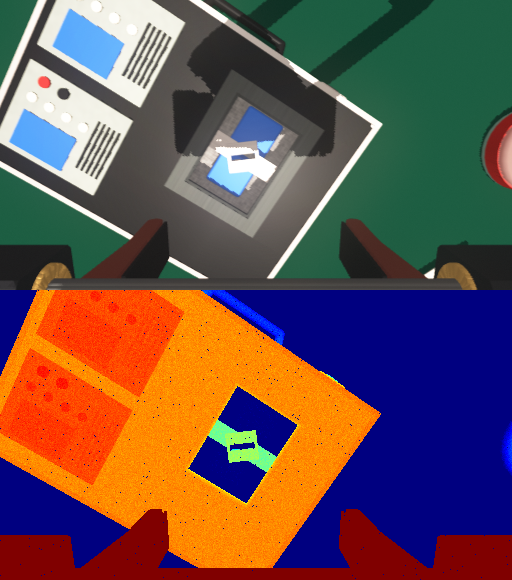

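The wrist view shows the bay opening (corners near (238,97), (299,135), (248,213), (189,178)) with the receptacle at (243,155) and a dark slot in it. I'll fit both from the depth.

Run:
```python
from h import *
s=dict(np.load('w2.npz')); P=cloud(s); z=np.nan_to_num(P[...,2])
deck=P[(abs(z-.085)<.003)]; dz=np.median(P[100:250,150:330][abs(z[100:250,150:330]-.085)<.005][:,2]); print('deck',dz)
m=np.uint8(z<.0805); m[:60]=0; n,l,st,_=cv2.connectedComponentsWithStats(m)
# opening region: holes in deck near 243,155
reg=np.uint8(l==l[110,240]); print(st[l[110,240]])
mask=np.uint8(z<.080)*255; roi=np.zeros_like(mask); roi[85:225,180:310]=mask[85:225,180:310]
c=max(cv2.findContours(roi,cv2.RETR_EXTERNAL,cv2.CHAIN_APPROX_NONE)[0],key=cv2.contourArea)[:,0]
q=np.array([onz(s,u,v,dz) for u,v in c]); print('opening',rect(q))
pl=np.uint8((z>.066)&(z<.080)); pl[:90]=0;pl[220:]=0;pl[:,:185]=0;pl[:,305:]=0
k=pl&np.uint8(z<.0765); pz=np.median(z[k>0]); print('plate z',pz)
roi=pl[100:200,190:300]
print('plate',rect(P[(k>0)]))
cs,h=cv2.findContours(pl,cv2.RETR_CCOMP,cv2.CHAIN_APPROX_NONE)
for cc,hh in zip(cs,h[0]):
  if cv2.contourArea(cc)>30:
    q=np.array([onz(s,u,v,.0725) for u,v in cc[:,0]]); print('hole' if hh[3]>=0 else 'outer',rect(q))
# case outline yaw via deck/charger edges
d=np.uint8((z>.078)&(z<.097)); c=max(cv2.findContours(d[:240],cv2.RETR_EXTERNAL,cv2.CHAIN_APPROX_NONE)[0],key=cv2.contourArea)[:,0]
a=s['pixels'][80:225,175:315,::-1]; cv2.imwrite('pics/w2c.png',cv2.resize(a,None,fx=4,fy=4,interpolation=cv2.INTER_CUBIC))
```

```text
deck 0.08444067598099875
[ 188   96  111  119 6772]
opening (array([ 561.7, -101.2]), 109.3, 80.0, 6.3)
plate z 0.07073316730500251
plate (array([577.6, -99.4]), 81.5, 79.4, -84.0)
outer (array([ 561.7, -100.6]), 83.6, 44.3, -67.7)
hole (array([ 561.5, -101.8]), 30.8, 10.1, -46.6)
```

View pics/w2c.png

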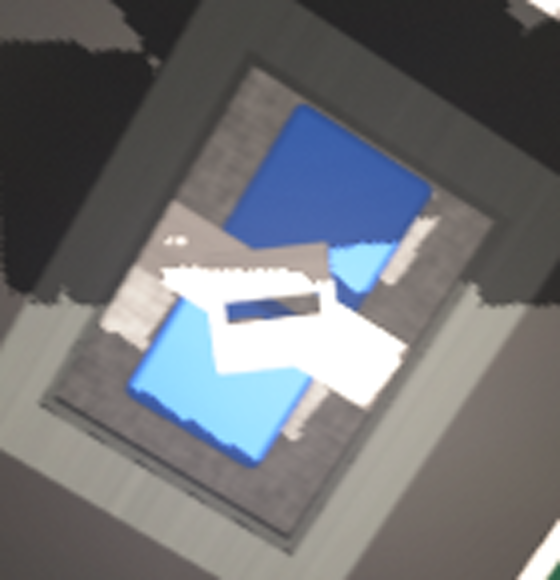

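Bay (561.7,−101.2), yaw 6.3°; the slot lies at about −46.6° in the world, plate 13.5 mm below the deck. I'll go back and grasp the wing.

Emit:
play_rows(steps=[{"hand": 0, "offset": [-3, 50, -15], "turn": -2}, {"hand": 0, "offset": [-3, 50, -15], "turn": -2}, {"hand": 0, "offset": [-3, 50, -15], "turn": -2}, {"hand": 0, "offset": [-3, 50, -15], "turn": -2}, {"hand": 0, "offset": [-3, 50, -15], "turn": -2}, {"hand": 0, "offset": [-3, 50, -15], "turn": -2}, {"hand": 0, "offset": [-3, 49, -15], "turn": -1.5}, {"hand": 0, "offset": [0, 0, -45], "turn": 0}])

```text
time: 4.55
eef_pos: [0.5405, 0.2723, 0.1621]
orientation: [-0.377, 0.379, 0.6, -0.595]
ft_force: [-0.3, -0.3, 0.1]
finger_gap: 1.002
```

Emit:
play_rows(steps=[{"hand": 0, "offset": [0, 0, -40], "turn": 0}, {"hand": 0, "offset": [0, 0, -40], "turn": 0}, {"hand": 0, "offset": [0, 0, -20], "turn": 0}, {"hand": 0, "offset": [0, 0, 0], "turn": 0}])

```text
time: 5.05
eef_pos: [0.5376, 0.2673, 0.0591]
orientation: [0.38, -0.378, -0.596, 0.598]
ft_force: [-1.2, 0.2, 0.7]
finger_gap: 0.998
```

Run:
```python
from h import *
o=observe();print(o['eef_pos'],o['ft_force'],o['finger_gap'])
s=snap('wrist','w3.png')
```

```text
[0.53760795 0.26725632 0.05906565] [-1.22415796  0.17954161  0.72939708] 0.9982133077661424
```

View pics/w3.png

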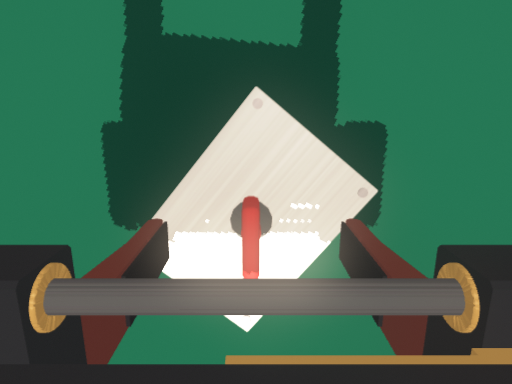

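The red wing is upright at (251,238), centred between the jaws and parallel to the pads. Go down and close.

Emit:
play_rows(steps=[{"hand": 0, "offset": [1, -1, -17], "turn": 0}, {"hand": 0, "offset": [0, 0, 0], "turn": 0}, {"hand": 1, "offset": [0, 0, 0], "turn": 0}, {"hand": 1, "offset": [0, 0, 0], "turn": 0}, {"hand": 1, "offset": [0, 0, 0], "turn": 0}, {"hand": 1, "offset": [0, 0, 0], "turn": 0}, {"hand": 1, "offset": [0, 0, 0], "turn": 0}, {"hand": 1, "offset": [0, 0, 0], "turn": 0}], force=35)

```text
time: 6.1
eef_pos: [0.5411, 0.2653, 0.0436]
orientation: [0.38, -0.38, -0.596, 0.596]
ft_force: [-0.7, 0.2, 0.1]
finger_gap: 0.358
```

Emit:
play_rows(steps=[{"hand": 1, "offset": [0, 0, 25], "turn": 0}, {"hand": 1, "offset": [0, 0, 40], "turn": 0}, {"hand": 1, "offset": [0, 0, 40], "turn": 0}, {"hand": 1, "offset": [0, 0, 30], "turn": 0}])

```text
time: 6.6
eef_pos: [0.5414, 0.2655, 0.1805]
orientation: [-0.379, 0.38, 0.597, -0.596]
ft_force: [-0.5, 0.3, -1.4]
finger_gap: 0.005
```

Run:
```python
from h import *
s=snap('wrist'); o=observe();e=o['eef_pos'];print(o['time'],e,o['orientation'],o['ft_force'],o['finger_gap'])
P=cloud(s).reshape(-1,3); m=np.hypot(P[:,0]-e[0],P[:,1]-e[1])<.09
h=np.histogram(P[m][:,2],bins=np.arange(.0,.25,.005)); print({round(float(a),3):int(b) for a,b in zip(h[1],h[0]) if b>50})
b=snap('scene');Q=cloud(b).reshape(-1,3); m=np.hypot(Q[:,0]-e[0],Q[:,1]-e[1])<.09
h=np.histogram(Q[m][:,2],bins=np.arange(.0,.25,.005)); print({round(float(a),3):int(b) for a,b in zip(h[1],h[0]) if b>20})
```

```text
6.65 [0.54343101 0.26621773 0.18421834] [-0.37820812  0.38134683  0.59840509 -0.59451204] [ 0.76384736 -0.04622833  2.1659251 ] 0.007225088086117954
{0.0: 2456, 0.01: 8618, 0.015: 2785, 0.05: 131, 0.055: 320, 0.17: 61, 0.175: 144, 0.18: 123, 0.185: 187, 0.19: 224, 0.195: 159, 0.2: 208, 0.205: 77, 0.21: 73, 0.215: 62, 0.225: 100}
{0.0: 405, 0.005: 40, 0.01: 605, 0.015: 334, 0.05: 26}
```

The fingers were still closing when I lifted (about 0.11 of gap per row), so the cover is still on the table. I'll open part way, go down and close fully.

Emit:
play_rows(steps=[{"hand": 0.65, "offset": [0, 0, 0], "turn": 0}, {"hand": 0.65, "offset": [0, 0, -30], "turn": 0}, {"hand": 0.65, "offset": [0, 0, -30], "turn": 0}, {"hand": 0.65, "offset": [0, 0, -15], "turn": 0}, {"hand": 0.65, "offset": [0, 0, 0], "turn": 0}])

```text
time: 7.32
eef_pos: [0.5396, 0.2648, 0.1017]
orientation: [0.381, -0.379, -0.595, 0.598]
ft_force: [-0.5, 0.1, -0.3]
finger_gap: 0.351
```

Run:
```python
from h import *
s=snap('wrist'); o=observe();e=o['eef_pos'];print(o['time'],e,o['ft_force'],o['finger_gap'])
P=cloud(s).reshape(-1,3); m=np.hypot(P[:,0]-.54,P[:,1]-.266)<.09
for lo,hi in((.008,.025),(.030,.075)):
  q=P[m&(P[:,2]>lo)&(P[:,2]<hi)]; print(lo,len(q),rect(q))
```

```text
7.375 [0.54059809 0.26510653 0.10292394] [ 0.75842462 -0.81689594 -0.67354923] 0.3490875396154256
0.008 18237 (array([539.5, 265.9]), 126.3, 96.0, -14.2)
0.03 947 (array([538.8, 265.5]), 39.5, 10.1, 25.5)
```

Emit:
play_rows(steps=[{"hand": 0.65, "offset": [-1, 1, -40], "turn": 0}, {"hand": 0.65, "offset": [0, 0, -20], "turn": 0}, {"hand": 0.65, "offset": [0, 0, 0], "turn": 0}, {"hand": 1, "offset": [0, 0, 0], "turn": 0}, {"hand": 1, "offset": [0, 0, 0], "turn": 0}, {"hand": 1, "offset": [0, 0, 0], "turn": 0}, {"hand": 1, "offset": [0, 0, 0], "turn": 0}])

```text
time: 8.25
eef_pos: [0.5409, 0.2667, 0.0445]
orientation: [-0.379, 0.38, 0.597, -0.596]
ft_force: [1.0, 1.1, 2.6]
finger_gap: 0.103
```

Emit:
play_rows(steps=[{"hand": 1, "offset": [0, 0, 10], "turn": 0}, {"hand": 1, "offset": [0, 0, 20], "turn": 0}, {"hand": 1, "offset": [0, 0, 40], "turn": 0}, {"hand": 1, "offset": [0, 0, 40], "turn": 0}])

```text
time: 8.75
eef_pos: [0.5391, 0.2658, 0.1544]
orientation: [0.38, -0.379, -0.596, 0.597]
ft_force: [1.3, 0.4, -1.2]
finger_gap: 0.1
```

Run:
```python
from h import *
s=snap('wrist'); o=observe();e=o['eef_pos'];print(o['time'],e,o['orientation'],o['ft_force'],o['finger_gap'])
P=cloud(s).reshape(-1,3); m=np.hypot(P[:,0]-e[0],P[:,1]-e[1])<.09
h=np.histogram(P[m][:,2],bins=np.arange(.0,.25,.005)); print({round(float(a),3):int(b) for a,b in zip(h[1],h[0]) if b>100})
q=P[m&(P[:,2]>.115)&(P[:,2]<.135)];print(len(q),rect(q) if len(q)>9 else'',np.median(q[:,2]))
```

```text
8.8 [0.54222637 0.26706551 0.16010738] [-0.37830384  0.38122208  0.59818835 -0.59474922] [1.13984595 0.04345064 0.80636841] 0.10041353130294191
{0.0: 1062, 0.12: 21023, 0.125: 1717, 0.145: 119, 0.15: 172, 0.155: 186, 0.16: 896, 0.165: 831, 0.17: 181, 0.175: 261, 0.18: 142, 0.185: 167, 0.19: 160, 0.195: 139, 0.2: 233, 0.23: 1421, 0.235: 2928, 0.24: 11080}
22740 (array([537.5, 265. ]), 125.9, 96.6, -14.3) 0.12404030282566114
```

The cover is lifted (gap 0.10, plate 28 mm under the TCP). Carry it over the bay and turn +20.6°.

Emit:
play_rows(steps=[{"hand": 1, "offset": [2, -30, 10], "turn": 2}, {"hand": 1, "offset": [3, -50, 10], "turn": 3}, {"hand": 1, "offset": [3, -55, 0], "turn": 3}, {"hand": 1, "offset": [3, -55, 0], "turn": 3}, {"hand": 1, "offset": [3, -55, 0], "turn": 3}, {"hand": 1, "offset": [3, -55, 0], "turn": 3}, {"hand": 1, "offset": [3, -45, 0], "turn": 2.6}, {"hand": 1, "offset": [2, -22, 0], "turn": 1}])

```text
time: 9.8
eef_pos: [0.5615, -0.1032, 0.1735]
orientation: [0.268, -0.267, -0.654, 0.655]
ft_force: [0.2, -0.4, -2.1]
finger_gap: 0.095
```

Emit:
play_rows(steps=[{"hand": 1, "offset": [0, 0, -15], "turn": 0}, {"hand": 1, "offset": [0, 0, 0], "turn": 0}, {"hand": 1, "offset": [0, 0, 0], "turn": 0}])

```text
time: 10.18
eef_pos: [0.5614, -0.0994, 0.1582]
orientation: [-0.267, 0.266, 0.655, -0.655]
ft_force: [0.4, -0.2, -1.5]
finger_gap: 0.1
```

```bash
cat > m.py <<'E'
from h import *
s=snap('wrist','w4.png'); o=observe();e=o['eef_pos'];print(o['time'],e,o['orientation'],o['ft_force'],o['finger_gap'])
P=cloud(s).reshape(-1,3); m=np.hypot(P[:,0]-.5617,P[:,1]+.1012)<.1
q=P[m&(P[:,2]>.1)&(P[:,2]<e[2]-.018)]
h=np.median(q[:,2]); q=q[abs(q[:,2]-h)<.006]
A=np.c_[q[:,:2]-q[:,:2].mean(0),np.ones(len(q))]; print(len(q),rect(q),h,'tilt',np.linalg.lstsq(A,q[:,2],rcond=None)[0][:2].round(3))
t=snap('top'); Q=cloud(t).reshape(-1,3); m=np.hypot(Q[:,0]-.5617,Q[:,1]+.1012)<.09; q=Q[m&(abs(Q[:,2]-h)<.006)]
if len(q)>9: print('top',len(q),rect(q))
E
python3 m.py
```

```text
10.225 [ 0.56180278 -0.0995789   0.15851402] [-0.26685154  0.26642219  0.65492395 -0.65489243] [ 0.23303474  0.49913829 -2.12082596] 0.09812082458103587
22723 (array([ 560.4, -100.9]), 126.3, 96.2, 6.4) 0.12779466224001648 tilt [-0.002  0.001]
top 522 (array([ 560.4, -101.6]), 124.9, 94.7, 7.3)
```

Cover centre (560.4,−100.9), yaw 6.4°, level. I'll shift +1.3 mm in x and lower, slowing at the edge.

Emit:
play_rows(steps=[{"hand": 1, "offset": [1.3, -0.3, -12], "turn": 0}, {"hand": 1, "offset": [0, 0, -12], "turn": 0}, {"hand": 1, "offset": [0, 0, -3], "turn": 0}, {"hand": 1, "offset": [0, 0, -3], "turn": 0}, {"hand": 1, "offset": [0, 0, 0], "turn": 0}])

```text
time: 10.9
eef_pos: [0.5633, -0.101, 0.1284]
orientation: [0.267, -0.267, -0.655, 0.655]
ft_force: [0.4, 1.1, -2.2]
finger_gap: 0.097
```

```bash
sed -i 's/>.1)&(P/>.09)\&(P/' m.py; python3 m.py
```

```text
10.95 [ 0.56344544 -0.10111659  0.12869271] [ 0.26702384 -0.26719225 -0.6547052   0.65472717] [ 0.7339648  -0.09524331 -1.65941615] 0.10318600045150089
22727 (array([ 562.3, -102.5]), 126.1, 96.1, 6.3) 0.09805690804797171 tilt [-0.001  0.001]
top 488 (array([ 563.5, -103.7]), 126.1, 95.6, 6.4)
```

Emit:
play_rows(steps=[{"hand": 1, "offset": [-0.4, 0.8, -2], "turn": 0}, {"hand": 1, "offset": [0, 0, -2], "turn": 0}, {"hand": 1, "offset": [0, 0, -2], "turn": 0}, {"hand": 1, "offset": [0, 0, 0], "turn": 0}])

```text
time: 11.5
eef_pos: [0.5628, -0.1002, 0.1224]
orientation: [0.267, -0.267, -0.655, 0.655]
ft_force: [-0.0, -1.0, -1.4]
finger_gap: 0.099
```

```bash
sed -i 's/>.09)&(P/>.086)\&(P/' m.py; python3 m.py
```

```text
11.55 [ 0.56288657 -0.10020789  0.12251039] [ 0.26708094 -0.26700651 -0.65470793  0.65477693] [ 0.60860854  0.82443117 -0.80722528] 0.09955193234004439
23035 (array([ 556.4, -113.6]), 192.7, 170.9, -11.4) 0.0919935836112106 tilt [0.    0.003]
top 607 (array([ 548.2, -108.6]), 137.0, 127.0, 73.4)
```

The skirt is well into the opening (plate top at 92 mm) with no extra force; lowering the last 4–5 mm.

Emit:
play_rows(steps=[{"hand": 1, "offset": [0, 0, -1.5], "turn": 0}, {"hand": 1, "offset": [0, 0, -1.5], "turn": 0}, {"hand": 1, "offset": [0, 0, 0], "turn": 0}])

```text
time: 11.98
eef_pos: [0.5628, -0.1002, 0.1195]
orientation: [0.267, -0.267, -0.655, 0.655]
ft_force: [-0.7, 0.7, -3.1]
finger_gap: 0.098
```

Emit:
play_rows(steps=[{"hand": 1, "offset": [0, 0, -1], "turn": 0}, {"hand": 1, "offset": [0, 0, -0.5], "turn": 0}, {"hand": 1, "offset": [0, 0, 0], "turn": 0}])

```text
time: 12.35
eef_pos: [0.5629, -0.1002, 0.1181]
orientation: [0.267, -0.267, -0.655, 0.655]
ft_force: [0.2, 0.1, -2.0]
finger_gap: 0.102
```

```bash
cat > m2.py <<'E'
from h import *
s=snap('wrist','w5.png'); o=observe();e=o['eef_pos'];print(o['time'],e,o['orientation'],o['ft_force'],o['wrist_torque'],o['finger_gap'])
P=cloud(s).reshape(-1,3); y=np.radians(6.3); L=(P[:,:2]-[.5617,-.1012])@np.array([[np.cos(y),-np.sin(y)],[np.sin(y),np.cos(y)]])
k=(abs(L[:,0])<.058)&(abs(L[:,1])<.043)&(P[:,2]<e[2]-.018)&(P[:,2]>.07); q=P[k]; h=np.median(q[:,2]); k2=abs(q[:,2]-h)<.004
A=np.c_[L[k][k2],np.ones(k2.sum())]; print('plate z',h,'tilt',np.linalg.lstsq(A,q[k2][:,2],rcond=None)[0][:2].round(4))
k=(((abs(L[:,0])>.068)&(abs(L[:,0])<.08)&(abs(L[:,1])<.05))|((L[:,1]>.052)&(L[:,1]<.065)&(abs(L[:,0])<.06)))&(abs(P[:,2]-.085)<.01);print('deck z',np.median(P[k][:,2]),k.sum())
k=(P[:,2]>h+.014)&(np.hypot(*L.T)<.024)
E
python3 m2.py
```

```text
12.4 [ 0.56295436 -0.10020727  0.11811344] [ 0.26702578 -0.2670949  -0.6547219   0.6547494 ] [-0.10426989 -0.43648255 -2.41637174] [ 0.11318256 -0.00211442  0.01232614] 0.10440097734909
plate z 0.0877005422124813 tilt [-0.0009  0.0006]
deck z 0.08445585427605001 5566
```

It's almost seated, at 3.25 mm above the deck and level. Set it down the last bit and turn the wing clockwise about 92° to the slot direction before pressing.

Emit:
play_rows(steps=[{"hand": 1, "offset": [0, 0, -0.6], "turn": -5}, {"hand": 1, "offset": [0, 0, 0], "turn": -10}, {"hand": 1, "offset": [0, 0, 0], "turn": -10}, {"hand": 1, "offset": [0, 0, 0], "turn": -10}, {"hand": 1, "offset": [0, 0, 0], "turn": -10}])

```text
time: 13.02
eef_pos: [0.5636, -0.1007, 0.1179]
orientation: [-0.498, 0.499, 0.501, -0.501]
ft_force: [0.2, -1.3, -1.4]
finger_gap: 0.099
```

```bash
python3 m2.py
```

```text
13.075 [ 0.56359546 -0.10065217  0.11789192] [-0.49984999  0.50097472  0.49968736 -0.4994866 ] [ 0.88868394  0.47475417 -0.83589928] [-0.0995093  -0.11296305 -0.03952385] 0.09700947054051937
plate z 0.08744867976410062 tilt [0.0016 0.001 ]
deck z 0.0844372801992718 8275
```

Seated at 3.0 mm, low forces. Turning the remaining 47°.

Emit:
play_rows(steps=[{"hand": 1, "offset": [0, 0, 0], "turn": -10}, {"hand": 1, "offset": [0, 0, 0], "turn": -10}, {"hand": 1, "offset": [0, 0, 0], "turn": -10}, {"hand": 1, "offset": [0, 0, 0], "turn": -10}, {"hand": 1, "offset": [0, 0, 0], "turn": -7}, {"hand": 1, "offset": [0, 0, 0], "turn": 0}])

```text
time: 13.82
eef_pos: [0.5635, -0.1009, 0.1179]
orientation: [-0.655, 0.657, 0.264, -0.264]
ft_force: [0.8, -3.3, -0.8]
finger_gap: 0.1
```

```bash
python3 m2.py
```

```text
13.875 [ 0.56352764 -0.10086674  0.1178897 ] [-0.65539585  0.65645966  0.26432454 -0.26391196] [ 0.4846046  -2.55271852  0.62205542] [-0.63003263 -0.04082336  0.02124721] 0.10214374344818064
plate z 0.08740557102397495 tilt [0.0007 0.001 ]
deck z 0.08440224033413057 9750
```

View pics/w5.png

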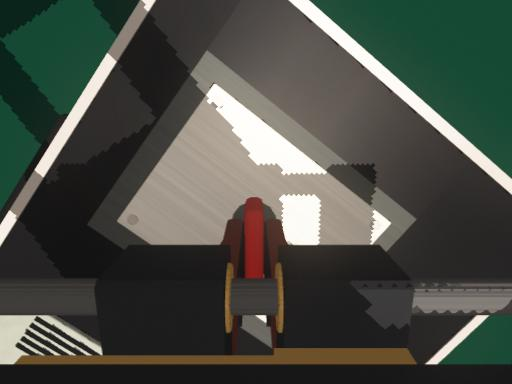

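The view shows the cover flat in the frame with the wing, at (253,240), still gripped. Now press gently in small steps: about 5 N at 2 mm, and a jump beyond that would mean the pin is off the slot.

Emit:
play_rows(steps=[{"hand": 1, "offset": [0, -0.4, -1], "turn": 0}, {"hand": 1, "offset": [0, 0, -1], "turn": 0}, {"hand": 1, "offset": [0, 0, 0], "turn": 0}])

```text
time: 14.25
eef_pos: [0.5635, -0.1009, 0.1159]
orientation: [-0.656, 0.657, 0.263, -0.263]
ft_force: [1.9, -2.7, 5.6]
finger_gap: 0.097
```

Emit:
play_rows(steps=[{"hand": 1, "offset": [0, 0, -1], "turn": 0}, {"hand": 1, "offset": [0, 0, 0], "turn": 0}])

```text
time: 14.5
eef_pos: [0.5635, -0.1009, 0.1147]
orientation: [-0.656, 0.657, 0.263, -0.263]
ft_force: [1.2, -3.4, 5.6]
finger_gap: 0.099
```

Emit:
play_rows(steps=[{"hand": 1, "offset": [0, 0, -1], "turn": 0}, {"hand": 1, "offset": [0, 0, 0], "turn": 0}])

```text
time: 14.75
eef_pos: [0.5635, -0.1009, 0.1138]
orientation: [-0.656, 0.657, 0.263, -0.263]
ft_force: [1.1, -3.3, 4.2]
finger_gap: 0.098
```

The force stays around 5 N past 2 mm, so the pin is going through. Carry on to about 12.5 mm.

Emit:
play_rows(steps=[{"hand": 1, "offset": [0, 0, -1.5], "turn": 0}, {"hand": 1, "offset": [0, 0, -1.5], "turn": 0}, {"hand": 1, "offset": [0, 0, -1], "turn": 0}, {"hand": 1, "offset": [0, 0, 0], "turn": 0}])

```text
time: 15.25
eef_pos: [0.5635, -0.1009, 0.11]
orientation: [-0.656, 0.657, 0.263, -0.262]
ft_force: [-0.1, -3.9, 5.7]
finger_gap: 0.101
```

Emit:
play_rows(steps=[{"hand": 1, "offset": [0, 0, -1.5], "turn": 0}, {"hand": 1, "offset": [0, 0, -1.5], "turn": 0}, {"hand": 1, "offset": [0, 0, -0.8], "turn": 0}, {"hand": 1, "offset": [0, 0, 0], "turn": 0}])

```text
time: 15.75
eef_pos: [0.5635, -0.1009, 0.1064]
orientation: [-0.656, 0.657, 0.263, -0.262]
ft_force: [0.5, -3.4, 9.4]
finger_gap: 0.099
```

```bash
cat >> m2.py <<'E'
w_=(P[:,2]>h+.012)&(np.hypot(*L.T)<.03); px_=s['pixels'].reshape(-1,3).astype(int); red=w_&(px_[:,0]>100)&(px_[:,1]<110)&(px_[:,0]>2*px_[:,1])
r=P[red]; print('red top z above plate',(np.percentile(r[:,2],[50,90,97])-h).round(4),len(r),rect(r))
E
python3 m2.py
```

```text
15.8 [ 0.56355453 -0.10090474  0.10642972] [-0.65609295  0.65684603  0.26308357 -0.26245451] [ 0.26119534 -3.14270192  7.79566957] [-0.68931462 -0.00206083  0.01767701] 0.10305852237201002
plate z 0.08735884270599041 tilt [0.0006 0.0004]
deck z 0.08440681681878798 11033
red top z above plate [0.0296 0.0306 0.0309] 1363 (array([560.1, -97. ]), 33.9, 8.2, -46.4)
```

Plunge is about 11.4 mm with the force on the spring line. One more millimetre, then the turn.

Emit:
play_rows(steps=[{"hand": 1, "offset": [0, 0, -0.6], "turn": 0}, {"hand": 1, "offset": [0, 0, -0.6], "turn": 0}, {"hand": 1, "offset": [0, 0, 0], "turn": 0}])

```text
time: 16.18
eef_pos: [0.5635, -0.1009, 0.1053]
orientation: [-0.656, 0.657, 0.263, -0.262]
ft_force: [0.5, -3.6, 10.3]
finger_gap: 0.102
```

Emit:
play_rows(steps=[{"hand": 1, "offset": [0, 0, 0], "turn": -5}, {"hand": 1, "offset": [0, 0, 0], "turn": -8}, {"hand": 1, "offset": [0, 0, 0], "turn": -8}, {"hand": 1, "offset": [0, 0, 0], "turn": 0}])

```text
time: 16.68
eef_pos: [0.563, -0.1012, 0.1052]
orientation: [-0.693, 0.694, 0.138, -0.138]
ft_force: [0.1, -4.7, 9.7]
finger_gap: 0.104
```

```bash
python3 m2.py
```

```text
16.725 [ 0.56304857 -0.10121308  0.10521109] [-0.69297669  0.69377063  0.13869352 -0.13867131] [-0.64291382 -4.80834454  9.77848366] [-0.94325469  0.2492563   0.01034418] 0.10346841679222829
plate z 0.08685387064591815 tilt [ 0.0002 -0.    ]
deck z 0.08437516261748519 11796
red top z above plate [0.029  0.0299 0.0302] 1157 (array([561.2, -96.5]), 33.5, 7.7, -67.1)
```

It's turning freely at 12.5 mm. I'll turn the remaining ~70° to the notch.

Emit:
play_rows(steps=[{"hand": 1, "offset": [0, -0.4, 0], "turn": -9}, {"hand": 1, "offset": [0, 0, 0], "turn": -9}, {"hand": 1, "offset": [0, 0, 0], "turn": -9}, {"hand": 1, "offset": [0, 0, 0], "turn": -9}, {"hand": 1, "offset": [0, 0, 0], "turn": -9}, {"hand": 1, "offset": [0, 0, 0], "turn": -9}, {"hand": 1, "offset": [0, 0, 0], "turn": -7}, {"hand": 1, "offset": [0, 0, 0], "turn": 0}])

```text
time: 17.73
eef_pos: [0.5613, -0.101, 0.1047]
orientation: [-0.667, 0.668, -0.234, 0.232]
ft_force: [-3.6, -3.7, 10.2]
finger_gap: 0.096
```

```bash
python3 m2.py
```

```text
17.775 [ 0.5613415  -0.10098467  0.10469479] [-0.66751139  0.66813972 -0.23340675  0.23138526] [-2.97002585 -3.28321285 10.26971618] [-0.75790466  0.82258585 -0.01218614] 0.09980407184674375
plate z 0.0864566835432991 tilt [-0.      0.0001]
deck z 0.08439385240245746 10842
red top z above plate [0.0289 0.0297 0.0301] 1230 (array([565. , -96.8]), 33.3, 7.7, 52.0)
```

Wing now at −128.4°; about 9° more to the notch.

Emit:
play_rows(steps=[{"hand": 1, "offset": [0, 0, 0], "turn": -5}, {"hand": 1, "offset": [0, 0, 0], "turn": -4}, {"hand": 1, "offset": [0, 0, 0], "turn": 0}])

```text
time: 18.15
eef_pos: [0.5611, -0.1008, 0.1046]
orientation: [-0.647, 0.648, -0.285, 0.283]
ft_force: [-4.7, -3.7, 9.9]
finger_gap: 0.1
```

```bash
python3 m2.py
```

```text
18.2 [ 0.56111798 -0.10081242  0.1046012 ] [-0.64719991  0.64788908 -0.28523072  0.28287005] [-4.00097    -3.07447761 10.90989627] [-0.68394066  0.88141861 -0.0169457 ] 0.10109283150189018
plate z 0.08637751029100382 tilt [-0.0004 -0.    ]
deck z 0.08439354026616555 10581
red top z above plate [0.0288 0.0298 0.0302] 1229 (array([565.2, -97.1]), 33.3, 8.0, 43.1)
```

Wing at −137.2°, close to the expected notch middle (−136.6°). I'll ease up 3.5 mm to feel whether it drops into the notch.

Emit:
play_rows(steps=[{"hand": 1, "offset": [0, 0, -0.2], "turn": -1}, {"hand": 1, "offset": [0, 0, 1.5], "turn": 0}, {"hand": 1, "offset": [0, 0, 0], "turn": 0}])

```text
time: 18.58
eef_pos: [0.5611, -0.1008, 0.1059]
orientation: [-0.645, 0.645, -0.291, 0.288]
ft_force: [-3.0, -3.2, 10.0]
finger_gap: 0.101
```

Emit:
play_rows(steps=[{"hand": 1, "offset": [0, 0, 1], "turn": 0}, {"hand": 1, "offset": [0, 0, 0], "turn": 0}])

```text
time: 18.82
eef_pos: [0.5611, -0.1008, 0.1068]
orientation: [-0.645, 0.645, -0.291, 0.288]
ft_force: [-3.2, -2.8, 9.0]
finger_gap: 0.1
```

Emit:
play_rows(steps=[{"hand": 1, "offset": [0, 0, 1], "turn": 0}, {"hand": 1, "offset": [0, 0, 0], "turn": 0}])

```text
time: 19.08
eef_pos: [0.5611, -0.1008, 0.1077]
orientation: [-0.645, 0.645, -0.291, 0.288]
ft_force: [-3.9, -3.5, 8.2]
finger_gap: 0.101
```

The force follows the spring line past the 10.5 mm ledge, which suggests the pin is in the notch. Rise a bit more, then release.

Emit:
play_rows(steps=[{"hand": 1, "offset": [0, 0, 1], "turn": 0}, {"hand": 1, "offset": [0, 0, 0], "turn": 0}])

```text
time: 19.32
eef_pos: [0.5611, -0.1008, 0.1087]
orientation: [-0.645, 0.645, -0.291, 0.288]
ft_force: [-3.5, -2.9, 8.6]
finger_gap: 0.102
```

Emit:
play_rows(steps=[{"hand": 0.6, "offset": [0, 0, 0], "turn": 0}, {"hand": 0.6, "offset": [0, 0, 0], "turn": 0}, {"hand": 0.6, "offset": [0, 0, 0], "turn": 0}, {"hand": 0.6, "offset": [0, 0, 0], "turn": 0}, {"hand": 0.6, "offset": [0, 0, 20], "turn": 0}, {"hand": 0.6, "offset": [0, 0, 40], "turn": 0}, {"hand": 0.6, "offset": [0, 0, 40], "turn": 0}, {"hand": 0.6, "offset": [0, 0, 0], "turn": 0}])

```text
time: 20.32
eef_pos: [0.5653, -0.1016, 0.2122]
orientation: [0.645, -0.645, 0.287, -0.292]
ft_force: [-0.1, -0.1, -0.2]
finger_gap: 0.4
```

```bash
python3 m2.py
cat > m3.py <<'E'
from m2 import *
for lo,hi in((.012,.07),):
  q=P[(np.hypot(*L.T)<.035)&(P[:,2]>h+lo)&(P[:,2]<h+hi)]; print('wing',rect(q),(np.percentile(q[:,2],[50,90])-h).round(4))
m=(abs(P[:,2]-h)<.0015)&(np.hypot(*L.T)<.085)&(abs(L[:,0])<.0645)&(abs(L[:,1])<.0495); 
cv2.imwrite('pics/w6.png',s['pixels'][:,:,::-1])
E
python3 m3.py | tail -1
```

```text
20.375 [ 0.5639014  -0.10122893  0.21019677] [ 0.64521319 -0.64483621  0.28863466 -0.29081994] [-0.52188557 -0.8075195  -0.47892883] [-0.08141422  0.15288095 -0.02411229] 0.3994378893434679
plate z 0.08740147305476226 tilt [0.0004 0.0012]
deck z 0.08436171775227835 4855
red top z above plate [0.0323 0.0333 0.0336] 556 (array([562.8, -98.5]), 38.6, 9.5, 39.4)
wing (array([563. , -99.1]), 39.2, 10.4, 41.2) [0.0322 0.0332]
```

View pics/w6.png

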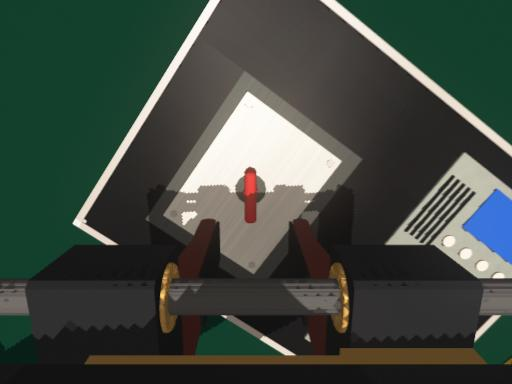

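The view shows the cover flat in the frame and the released wing at (251,193), turned a quarter turn. The wing top is 8.7 mm lower than when out (41→32 mm above the plate), against 8.5 for locked and 10.5 for half-locked. Now a quick check of the neighbours, then hand in.

```bash
python3 - <<'E'
from h import *
s=snap('top'); a=cv2.imread('pics/top0.png')[:,:,::-1].astype(int); d=np.abs(s['pixels'].astype(int)-a).max(-1)
for n,(u,v) in dict(packa=(186,117),packb=(107,142),tub=(185,241),meter=(417,155),dish=(350,268),driver=(105,233)).items(): print(n,(d[v-22:v+22,u-22:u+22]>60).sum())
E
python3 m3.py | tail -1
python3 -c "
from plant import job_done; print(job_done())"
```

```text
packa 0
packb 0
tub 0
meter 0
dish 0
driver 0
wing (array([562.4, -99.2]), 40.2, 10.3, 41.3) [0.0321 0.0333]
the job is handed in; nothing more can be done
None
```

The cover is on the bay, lying flat, and its stud is locked. I handed the job in at about 20 s on the robot's clock.

**Placing:** I read the slot's angle, about −46.6° in the world, by eye while the bay was open. My first grasp missed because I lifted before the fingers had closed, but the cover had not moved and the second grasp held. I set the cover into the opening and turned the wing to the slot.

**Locking:** I pressed in small steps. The force stayed on the spring's line, at about 11 N at most, so the pin went through without leaning on the cover. I then turned it about 92° clockwise, eased up into the notch and let go.

**Last checks with the robot clear:**
- **Cover:** its upper face is 3.0 mm above the deck and tilted by no more than 0.0012.
- **Stud:** it stays about 8.7 mm in, where locked is 8.5 mm and turned too little is 10.5 mm. A second reading agreed.
- **Bystanders:** none of the six showed any change in the top picture.

**Small disagreements:** while I was turning the wing, the measured plate height read about 1 mm low, with side forces of up to about 5 N. It returned to the seated value once I let go. I did not turn on until I felt the firm stop, so the lock is judged from the stud's height and the wing's angle.

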